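Set out the calf's injections

TASK

Set out the calf's injections in the green-lined tray: stand the yellow vial midway between the blue and red vials, in line with them, then lay each syringe flat in front of the vial of its own colour, in line with it front to back in the tray and with its needle cap close to the vial and pointing at it. Blue is given first, so stand the steel gallipot for the needle caps right beside the middle of the blue syringe, on the side away from the other syringes. Leave the blue and red vials where they stand and do not disturb the tape roll or the disinfectant bottle.

Things in the scene. Friction and masses are not known exactly. Their poses are not given: they have to be found in the camera images.
- tray: fixed steel tray lined with a green mat, 220 mm (x) by 350 mm (y). Origin: its centre, on the worktop (z = 0). +x points to its back, away from the robot; +y to its left. Mat 5 mm above the worktop, rim 22 mm; inside, x is -107 to 107 mm, y -172 to 172 mm. The blue and red vials stand in its back row, at x = 62 mm, y about +75 and -75 mm; which is left or right varies.
- vial_blue_mid (a point): blue injection vial: amber glass with a blue label and blue cap, 75 mm tall, 110 g. Body 42 mm across, straight up to 51 mm, then narrowing to a collar 25 mm and cap 29 mm across. It already stands in the tray at one end of the back row. Point: on its axis, half-way up (37.5 mm above its foot).
- vial_red_mid (a point): red injection vial: amber glass with a red label and red cap, 75 mm tall, 110 g. Body 42 mm across, straight up to 51 mm, then narrowing to a collar 25 mm and cap 29 mm across. It already stands in the tray at the other end of the back row. Point: on its axis, half-way up (37.5 mm above its foot).
- vial_yellow_mid (a point): yellow injection vial: amber glass with a yellow label and yellow cap, 75 mm tall, 110 g. Body 42 mm across, straight up to 51 mm, then narrowing to a collar 25 mm and cap 29 mm across. It starts outside the tray, upright on the worktop (z = 0), and is to be moved. Point: on its axis, half-way up (37.5 mm above its foot).
- syringe_blue_mid (a point): 10 ml syringe, blue label and blue needle cap, lying flat on the worktop at any yaw, 25 g. Point: on the axis in the barrel, 9 mm above what it lies on. +x is the needle end: slim cap (8 mm across) ends at x = 68 mm; clear barrel (18 mm across; grip here) from -28 to 32 mm; white finger flange 30 mm wide at -28 mm; plunger's thumb disc ends at -50 mm.
- syringe_red_mid (a point): 10 ml syringe, red label and red needle cap, lying flat on the worktop at any yaw, 25 g. Point: on the axis in the barrel, 9 mm above what it lies on. +x is the needle end: slim cap (8 mm across) ends at x = 68 mm; clear barrel (18 mm across; grip here) from -28 to 32 mm; white finger flange 30 mm wide at -28 mm; plunger's thumb disc ends at -50 mm.
- syringe_yellow_mid (a point): 10 ml syringe, yellow label and yellow needle cap, lying flat on the worktop at any yaw, 25 g. Point: on the axis in the barrel, 9 mm above what it lies on. +x is the needle end: slim cap (8 mm across) ends at x = 68 mm; clear barrel (18 mm across; grip here) from -28 to 32 mm; white finger flange 30 mm wide at -28 mm; plunger's thumb disc ends at -50 mm.
- gallipot_mid (a point): gallipot: small empty open steel cup, 51 mm across (straight-sided, 50 mm, from 6 mm up), 34 mm tall, wall 2 mm, about 60 g, upright on the worktop outside the tray. The point is on its axis, half-way up (17 mm above its foot), z up.
- disinfectant_mid (a point): bystander: white disinfectant bottle with a blue cap, 64 mm across, 150 mm tall, standing on the worktop beyond the tray to the left; the point is on its axis half-way up. Leave it where it is.
- tape_roll_mid (a point): bystander: roll of white tape on a brown core, 72 mm across, 25 mm tall, lying flat on the worktop beyond the tray to the right; the point is its centre. Leave it where it is.

How it is judged:
By the outcome, as a careful person would: the job done as asked, in the order asked, and still so for the second after the job is handed in, with the robot touching nothing.
It also fails if it takes over 131 s, if anything falls off the work surface, if the arm or the gripper's body presses on something with over 40 N, if the wrist force passes 120 N, or if a joint passes its speed limit or range.

ROBOT

A 6-joint arm with a two-finger parallel gripper is mounted at the origin on the work surface. World frame = base frame: x ahead of the robot, y to its left, z up, the work surface at z = 0. Lengths are in mm, angles in rad, forces in N, time in s.
With the tool pointing down it reaches from about 300 to 775 mm from the base axis. Payload 14.6 kg.
Tool frame: the origin (TCP) lies on the front face of the gripper's body, between the roots of the fingers; the fingertips stand 97 mm ahead of it and the grasp point (between the pads) lies 78 mm ahead of it; z points along the fingers, y is the line along which they close (so a half turn about z gives the same grasp; the last joint's range is limited). The gripper opens to 94 mm and grips with 3 to 60 N. Pads are 16 mm wide; open, the fingers measure 119 mm over their backs; the gripper's body (75 mm by 177 mm) begins 78 mm behind the grasp point.
Start: joints at [-1.387, 0.3, 1.521, -0, 1.321, -0.067], TCP at [136.492, -532.785, 302.646] pointing down, gripper open.
Joint ranges: [-3.03, 3.03], [-0.79, 2.21], [0.23, 2.52], [-1.04, 4.18], [0, 3.07], [-2.55, 2.55]. Speed limits (rad/s): [2.22, 2.22, 2.57, 3.14, 3.14, 3.14].

INTERFACE

Orientations are given as [roll, pitch, yaw] about the fixed x, y, z axes, in that order (R = Rz(yaw) Ry(pitch) Rx(roll)).
In Python, from cell import * gives the robot as it stands.
- The arm moves only by the tool carry_out, never from a script. Its arguments are lists of equal length, an entry for each row: "slide": the shift along the world's x, y, z scaled (see below), a list of three; "dr": the turn, a rotation vector about the world's x, y, z scaled (see below), a list of three; "gripper": the opening in per cent of the stroke, from 0 (shut) to 100 (fully open). A call has 1 to 10 rows; each row is the pose to reach, as a shift and turn from the pose commanded when the call began, turning the shorter way round; what a row does not reach only later rows make up. The controller multiplies each number of a shift by 0.25 m and each number of a turn by 360 degrees. A row lasts 1/12 s, in which the tool goes at most 41.7 mm and 7.16 degrees, less where a joint would pass 70% of its speed; a pose out of reach is approached as far as the arm can. A call with a number of a shift or a turn outside -1 to 1 is refused whole. A call with a gripper value outside its range is refused whole. The fingers move at their own pace and stop on an object; "newtons" is the grip in N (left out, the last holds). Time passes only in rows, so rows that repeat a pose let the fingers close. It gives the time, the measured TCP pose, the force, the opening and the grip force at its end, in the units of the state.
- read_state(): the state, without advancing time (a new reading comes with each control period).
- camera(name): name is "scene" or "top"; returns the picture (400x640x3 uint8, red, green, blue); there is no depth.
- camera_model(name): a dict with "vfov" (degrees; the focal length in pixels is half the picture's height over the tangent of half this angle, whatever the lens; pixels are square), "cx", "cy" (the principal point, pixels), "k1" (the pictures are not rectified: a ray, as slopes to the right and down, at radius r is drawn at 1 + k1 r^2 times it, then the intrinsics apply), "R" (3x3) and "t" (3): a world point X has camera coordinates R X + t. Camera axes: x right, y down, z forward; pixel columns grow to the right and rows downward; lengths in mm; the calibration is good to about 2 mm. A picture is of the moment at which its call begins. camera_model takes no time and is no camera call.
- sign_off(): hands the job in; it is judged then, once.
The state is a dict: "clock": time; "joints": joint angles; "qd": joint speeds; "effort": joint torques, N m; "eef_pos": TCP position; "eef_rot": TCP orientation; "wrist_force": force on the tool from outside, world axes, zero at the start; "moment": the same for the moment, N m; "finger_gap": finger opening in mm; "finger_force": force on a finger pad.
Only numpy, scipy, OpenCV 4.12 (cv2) and the standard library are available. Lean on these libraries where they do the work, as an engineer would, in place of code of your own. Each camera call takes 0.05 s, during which the arm holds its last target. There are 200 camera calls.

## Working session

There is one attempt and no reset: what is moved stays moved. The work goes in short steps, Python scripts to look and compute and a tool call to move; the robot and the scene stay as the last step left them, time stands still between calls to the robot, and variables do not carry over. Pictures are saved under pics/ and viewed, at most 14 in all, crops included, and the job is handed in when it is done.

Besides the shell and the picture viewer there is one more tool, called after "Emit:" as a command line: name --argument value ..., lists and objects as JSON in quotes. carry_out: Moves the arm, as the interface text tells. Its arguments: {"type":"object","properties":{"slide":{"type":"array","items":{"type":"array","items":{"type":"number","minimum":-1,"maximum":1}}},"dr":{"type":"array","items":{"type":"array","items":{"type":"number","minimum":-1,"maximum":1}}},"gripper":{"type":"array","items":{"type":"number"}},"newtons":{"type":"number"}},"required":["slide","dr","gripper"]}

```bash
mkdir -p pics; ls; cat > h.py <<'E'
from cell import *
import numpy as np, cv2
def shot(n,f):
    im=camera(n); cv2.imwrite('pics/'+f,cv2.cvtColor(im,cv2.COLOR_RGB2BGR)); return im
def foc(m): return 200/np.tan(np.radians(m['vfov'])/2)
def proj(n,X):
    m=camera_model(n); c=np.array(m['R'])@np.array(X,float)+np.array(m['t'])
    s=c[:2]/c[2]; s=s*(1+m['k1']*(s@s)); return s*foc(m)+[m['cx'],m['cy']]
def ray(n,uv):
    m=camera_model(n); f=foc(m)
    d=(np.array(uv,float)-[m['cx'],m['cy']])/f; s=d.copy()
    for _ in range(30): s=d/(1+m['k1']*(s@s))
    R=np.array(m['R']); return -R.T@np.array(m['t']), R.T@np.array([s[0],s[1],1])
def onz(n,uv,z):
    o,d=ray(n,uv); return o+d*(z-o[2])/d[2]
E
python3 - <<'E'
from h import *
for n in('scene','top'):
    shot(n,n+'0.png'); m=camera_model(n); print(n,m['vfov'],m['cx'],m['cy'],m['k1'],ray(n,(320,200)))
print(read_state())
E
```

```text
pics
scene 52.97230978482444 320.64048685030696 195.754418200441 -0.06373309273580482 (array([1132.51826679,  -89.09126204,  897.00006459]), array([-0.58834529,  0.07411107, -0.80527746]))
top 45.07413780437922 315.1832106127147 199.18351736846293 -0.033877921359243536 (array([ 392.77990714,  -28.3907373 , 1258.79924693]), array([ 0.1237264 , -0.01423293, -0.99226607]))
{'clock': 0.1, 'joints': array([-1.38654350e+00,  3.00433195e-01,  1.52150931e+00,  7.06314907e-06,
        1.32068172e+00, -6.65643098e-02]), 'qd': array([-1.00562176e-04, -1.09665976e-03, -3.34928252e-04, -2.69997806e-05,
       -1.18995494e-03,  3.67636474e-04]), 'effort': array([ 9.48031011e-04, -5.32642365e+01, -3.53283298e+01,  7.09566800e-02,
        2.34782853e-02, -4.16385399e-05]), 'eef_pos': array([ 136.50153643, -532.66058945,  302.13742403]), 'eef_rot': array([-3.14056382e+00, -7.54415322e-05,  2.50815349e-01]), 'wrist_force': array([ 0.97136981, -0.07026256, -0.61745927]), 'moment': array([-0.01665675,  0.04097961, -0.00164054]), 'finger_force': 0.0, 'finger_gap': 93.99169968174881}
```

View pics/top0.png

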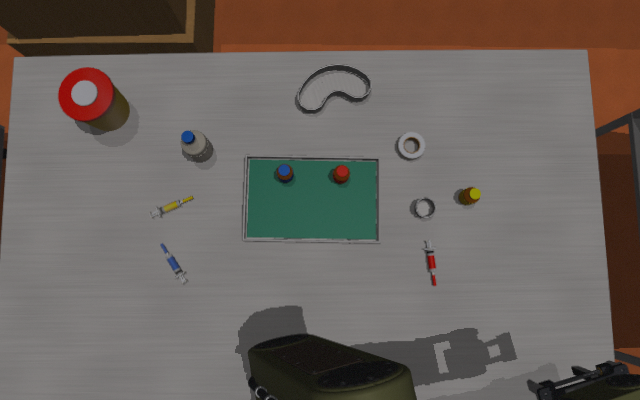

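View pics/scene0.png

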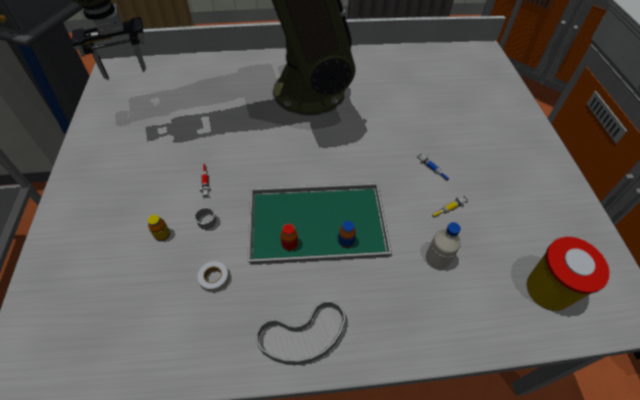

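The top view shows the tray at (245–378, 158–241), with blue vial (285,173), red vial (341,174), yellow vial (472,195), gallipot (424,208) and tape (411,146). The syringes are yellow (172,207), blue (174,263) and red (431,263). The scene view agrees. Next I'll measure with both cameras.

```bash
cat > meas.py <<'E'
from h import *
R={'blue':(105,125),'red':(176,184),'yellow':(22,32),'green':(60,95)}
def mask(im,c,s=120,v=60):
    h=cv2.cvtColor(im,cv2.COLOR_RGB2HSV).astype(int); a,b=R[c]; H=h[...,0]
    hh=(H>=a)&(H<=b)
    if c=='red': hh=(H>=174)|(H<=3)
    return (hh&(h[...,1]>s)&(h[...,2]>v)).astype(np.uint8)
def blobs(im,c,roi,s=120,v=60):
    m=mask(im,c,s,v); x0,y0,x1,y1=roi; z=np.zeros_like(m); z[y0:y1,x0:x1]=m[y0:y1,x0:x1]
    n,l,st,ce=cv2.connectedComponentsWithStats(z)
    return [(st[i,4],ce[i],np.argwhere(l==i)[:,::-1]) for i in sorted(range(1,n),key=lambda i:-st[i,4]) if st[i,4]>=5]
def tri(u,v):
    (o1,d1),(o2,d2)=ray('top',u),ray('scene',v)
    d1/=np.linalg.norm(d1);d2/=np.linalg.norm(d2)
    s=np.linalg.lstsq(np.c_[d1,-d2],o2-o1,rcond=None)[0]; p,q=o1+s[0]*d1,o2+s[1]*d2
    return (p+q)/2,np.linalg.norm(p-q)
E
python3 - <<'E'
from meas import *
np.set_printoptions(precision=1,suppress=True)
T=cv2.cvtColor(cv2.imread('pics/top0.png'),cv2.COLOR_BGR2RGB);S=cv2.cvtColor(cv2.imread('pics/scene0.png'),cv2.COLOR_BGR2RGB)
for n,im,roi in(('top',T,(235,150,390,250)),('scene',S,(240,180,400,270))):
    p=np.concatenate([b[2] for b in blobs(im,'green',roi,80,30)])
    P=np.array([onz(n,q,5)[:2] for q in p],np.float32); r=cv2.minAreaRect(P); print(n,'mat',r)
rois={'vb':('blue',(270,160,300,190),(330,215,365,250)),'vr':('red',(330,160,355,190),(275,220,305,252)),'vy':('yellow',(455,180,490,210),(140,205,175,245)),
'sb':('blue',(155,235,195,290),(410,145,455,185)),'sr':('red',(415,235,445,290),(190,155,220,200)),'sy':('yellow',(145,190,200,225),(425,190,475,222))}
for k,(c,a,b) in rois.items():
    for n,im,roi in(('top',T,a),('scene',S,b)):
        bl=blobs(im,c,roi)
        for A,ce,px in bl[:3]: print(k,n,A,ce,'z75' if k[0]=='v' else 'z9',onz(n,ce,75 if k[0]=='v' else 9)[:2])
def up(im,x0,y0,x1,y1,k): return cv2.resize(im[y0:y1,x0:x1],None,fx=k,fy=k,interpolation=cv2.INTER_CUBIC)
a=np.hstack([up(T,145,190,205,290,4),up(T,405,190,495,290,4)]);b=np.hstack([up(S,405,145,480,225,4),up(S,140,155,230,235,4)])
cv2.imwrite('pics/c0.png',np.vstack([cv2.copyMakeBorder(i,0,0,0,800-i.shape[1],cv2.BORDER_CONSTANT) for i in(a[:280] if 0 else cv2.resize(a,None,fx=.7,fy=.7),cv2.resize(b,None,fx=.95,fy=.95))])[:600,:,::-1])
E
```

```text
Traceback (most recent call last):
  File "h.py", line 15, in onz
    o,d=ray(n,uv); return o+d*(z-o[2])/d[2]
        ~~~^^^^^^
  File "h.py", line 10, in ray
    m=camera_model(n); f=foc(m)
ValueError: time passes only in moves, steps and waits
```

```bash
sed -i 's/^def foc/import functools\ncamera_model=functools.lru_cache(None)(camera_model)\ndef foc/' h.py
cat > m1.py <<'E'
from meas import *
np.set_printoptions(precision=1,suppress=True)
T=cv2.cvtColor(cv2.imread('pics/top0.png'),cv2.COLOR_BGR2RGB);S=cv2.cvtColor(cv2.imread('pics/scene0.png'),cv2.COLOR_BGR2RGB)
for n,im,roi in(('top',T,(235,150,390,250)),('scene',S,(240,180,400,270))):
    p=np.concatenate([b[2] for b in blobs(im,'green',roi,80,30)])
    P=np.array([onz(n,q,5)[:2] for q in p],np.float32); r=cv2.minAreaRect(P); print(n,'mat',r)
rois={'vb':('blue',(270,160,300,190),(330,215,365,250)),'vr':('red',(330,160,355,190),(275,220,305,252)),'vy':('yellow',(455,180,490,210),(140,205,175,245)),
'sb':('blue',(155,235,195,290),(410,145,455,185)),'sr':('red',(415,235,445,290),(190,155,220,200)),'sy':('yellow',(145,190,200,225),(425,190,475,222))}
for k,(c,a,b) in rois.items():
    for n,im,roi in(('top',T,a),('scene',S,b)):
        for A,ce,px in blobs(im,c,roi)[:3]: print(k,n,A,ce,onz(n,ce,75 if k[0]=='v' else 9)[:2])
def up(im,x0,y0,x1,y1,k): return cv2.resize(im[y0:y1,x0:x1],None,fx=k,fy=k,interpolation=cv2.INTER_CUBIC)
a=np.hstack([up(T,145,190,205,290,3),up(T,405,190,495,290,3)]);b=np.hstack([up(S,405,145,480,225,3.5),up(S,140,155,230,235,3.5)])
cv2.imwrite('pics/c0.png',np.vstack([cv2.copyMakeBorder(i,0,0,0,600-i.shape[1],cv2.BORDER_CONSTANT) for i in(a,b)])[:600,:,::-1])
E
python3 m1.py
```

```text
top mat ((553.4891357421875, -24.01251220703125), (333.67181396484375, 204.02871704101562), 88.26130676269531)
scene mat ((549.356201171875, -23.28717041015625), (335.3426513671875, 200.51034545898438), 88.11701202392578)
vb top 96 [283.8 169.8] [617.7  43.8]
vb scene 93 [347.9 225.7] [615.5  46. ]
vr top 90 [341.8 170.6] [ 613.5 -101.1]
vr scene 91 [288.1 229. ] [611.4 -99. ]
vy top 108 [474.6 193.4] [ 551.5 -430.8]
vy scene 92 [153.2 219.4] [ 553.4 -428.5]
vy scene 10 [154.2 234.5] [ 597.7 -419.8]
vy scene 7 [159.7 231.9] [ 591.3 -407.5]
sb top 75 [172.9 263.1] [390.2 335.4]
sb top 18 [163.4 247.7] [429.9 361. ]
sb scene 54 [431.8 165.4] [387.1 336.7]
sb scene 18 [444.2 175.9] [430.3 362.2]
sr top 85 [431.  261.8] [ 383.9 -330.1]
sr top 33 [433.5 279.8] [ 337.8 -334.6]
sr scene 50 [204.4 178.3] [ 376.8 -328.7]
sr scene 14 [203.9 167.4] [ 335.1 -333.3]
sy top 79 [170.4 206.1] [538.2 345.1]
sy top 31 [187.3 198.7] [557.  301.1]
sy scene 63 [451.2 205.7] [536.4 350.6]
sy scene 25 [436.7 213.1] [556.7 303.4]
```

View pics/c0.png

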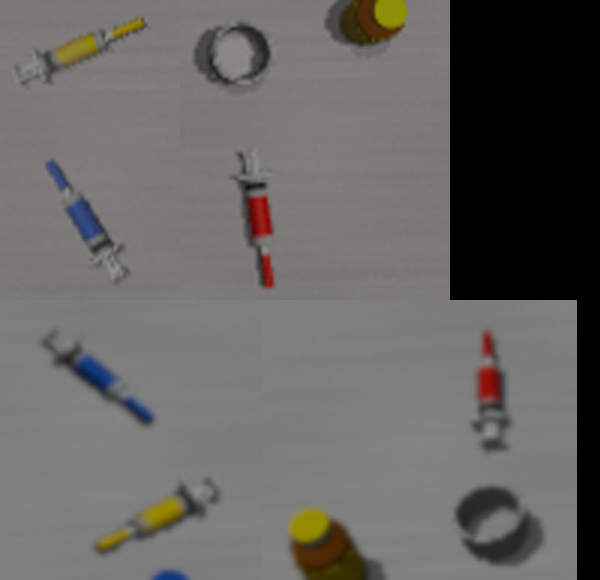

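The crops show clean label and cap blobs for every syringe: blue needle up-left, red needle towards the robot, yellow needle right. The gallipot rim is also clear. Next come precise poses.

```bash
cat > m2.py <<'E'
exec(open('m1.py').read().split("for n,im,roi")[0])
rois={'vb':('blue',(270,160,300,190),(330,215,365,250)),'vr':('red',(330,160,355,190),(275,220,305,252)),'vy':('yellow',(455,180,490,210),(140,205,175,245)),
'sb':('blue',(155,235,195,290),(410,145,455,185)),'sr':('red',(415,235,445,290),(190,155,220,200)),'sy':('yellow',(145,190,200,225),(425,190,475,222))}
for k,(c,a,b) in rois.items():
    A,B=blobs(T,c,a),blobs(S,c,b)
    print(k,[tri(A[i][1],B[i][1]) for i in range(1 if k[0]=='v' else 2)])
    if k[0]=='s':
        for n,Q in(('top',A),('scene',B)):
            L,C=[np.array([onz(n,p,9)[:2] for p in Q[i][2]]) for i in(0,1)]
            d=C.mean(0)-L.mean(0); d/=np.linalg.norm(d); tip=np.sort(C@d)[-2:].mean()
            print('  ',n,'yaw',np.degrees(np.arctan2(d[1],d[0])),'label',(L@d-tip).min(),(L@d-tip).max(),'mid',L.mean(0)+d*(tip-68-L.mean(0)@d))
# gallipot: non-table dark/bright structure -> edge contour
for n,im,(x0,y0,x1,y1) in(('top',T,(405,190,445,225)),('scene',S,(190,203,222,235))):
    g=cv2.cvtColor(im,cv2.COLOR_RGB2GRAY)[y0:y1,x0:x1]; g=cv2.resize(g,None,fx=6,fy=6,interpolation=cv2.INTER_CUBIC)
    print(n,[((c[:2]/6-.4)+[x0,y0],c[2]/6) for c in (cv2.HoughCircles(g,cv2.HOUGH_GRADIENT,1.5,20,param1=80,param2=20,minRadius=45,maxRadius=80)[0][:4])])
E
python3 m2.py
```

```text
vb [(array([617.3,  44.6,  78. ]), np.float64(1.9017108672530272))]
vr [(array([613. , -99.9,  77.7]), np.float64(1.9617458752383186))]
vy [(array([ 551.7, -430.4,   72.9]), np.float64(1.9791318682672958))]
sb [(array([390.3, 334.6,  12.7]), np.float64(0.5806974267378959)), (array([430.1, 361.7,   8.8]), np.float64(1.208297413661427))]
   top yaw 32.79653467106623 label -73.98881632412747 -42.184093508301316 mid [381.9 330. ]
   scene yaw 30.597430226938375 label -76.72941990769101 -42.956261465924854 mid [380.  332.4]
sr [(array([ 383.9, -327.3,   17.6]), np.float64(1.5923218855926562)), (array([ 337.9, -333.1,   12.3]), np.float64(1.4117002808507897))]
   top yaw -174.4203658348473 label -75.49406978926851 -43.58081633124522 mid [ 392.3 -329.3]
   scene yaw -173.78024215895525 label -66.96881723821701 -34.655499691402554 mid [ 392.9 -327. ]
sy [(array([538.4, 346.6,  12.1]), np.float64(4.687648040811453)), (array([557.2, 302. ,   9.7]), np.float64(2.1307771870641927))]
   top yaw -66.84900698308833 label -77.62996872621135 -44.325796135282374 mid [535.2 352.1]
   scene yaw -66.67358037024742 label -81.24790242237792 -46.02037071765238 mid [534.5 354.9]
top [(array([425.2, 207.2]), np.float32(9.05)), (array([422., 209.]), np.float32(12.55))]
scene [(array([206. , 220.2]), np.float32(9.275001))]
```

Emit:
carry_out --slide '[[0.5,0.124,0],[1.0,0.247,0],[1.0,0.247,0],[1.0,0.247,0],[1.0,0.247,0],[1.0,0.247,0],[1.0,0.247,0],[1.0,0.247,0]]' --dr '[[0,0,-0.0445],[0,0,-0.0445],[0,0,-0.0445],[0,0,-0.0445],[0,0,-0.0445],[0,0,-0.0445],[0,0,-0.0445],[0,0,-0.0445]]' --gripper '[100,100,100,100,100,100,100,100]'

```text
clock: 0.77
eef_pos: [389.2, -469.7, 301.8]
eef_rot: [-3.141, 0.0, -0.025]
wrist_force: [-0.6, -0.4, -0.7]
finger_gap: 93.9
finger_force: 0.0
```

Emit:
carry_out --slide '[[0.661,0.165,-0.41],[0.661,0.165,-0.41],[0.661,0.165,-0.41],[0.661,0.165,-0.41],[0.661,0.165,-0.41],[0.661,0.165,-0.41],[0.661,0.165,-0.41],[0.661,0.165,-0.41],[0.661,0.165,-0.41]]' --dr '[[0,0,0],[0,0,0],[0,0,0],[0,0,0],[0,0,0],[0,0,0],[0,0,0],[0,0,0],[0,0,0]]' --gripper '[100,100,100,100,100,100,100,100,100]'

```text
clock: 1.52
eef_pos: [550.5, -431.0, 201.4]
eef_rot: [3.141, -0.001, -0.03]
wrist_force: [1.1, -0.7, 0.2]
finger_gap: 94.2
finger_force: 0.0
```

Emit:
carry_out --slide '[[0,0,-0.15],[0,0,-0.3],[0,0,-0.376],[0,0,-0.376],[0,0,-0.376],[0,0,-0.376]]' --dr '[[0,0,0],[0,0,0],[0,0,0],[0,0,0],[0,0,0],[0,0,0]]' --gripper '[100,100,100,100,100,100]'

```text
clock: 2.02
eef_pos: [551.9, -430.9, 109.0]
eef_rot: [3.139, -0.003, -0.03]
wrist_force: [-0.6, -0.3, 0.1]
finger_gap: 94.1
finger_force: 0.0
```

Emit:
carry_out --slide '[[0,0,0],[0,0,0],[0,0,0],[0,0,0],[0,0,0],[0,0,0],[0,0,0],[0,0,0],[0,0,0],[0,0,0]]' --dr '[[0,0,0],[0,0,0],[0,0,0],[0,0,0],[0,0,0],[0,0,0],[0,0,0],[0,0,0],[0,0,0],[0,0,0]]' --gripper '[0,0,0,0,0,0,0,0,0,0]' --newtons 15

```text
clock: 2.85
eef_pos: [551.8, -429.8, 106.1]
eef_rot: [3.142, -0.0, -0.029]
wrist_force: [-0.1, 0.2, -0.5]
finger_gap: 41.8
finger_force: 15.0
```

Emit:
carry_out --slide '[[0,0,0.15],[0,0,0.3],[0,0,0.416],[0,0.15,0.416],[0.03,0.3,0.416],[0.06,0.45,0.416],[0.09,0.6,0.416],[0.12,0.7,0.416],[0.12,0.7,0.416]]' --dr '[[0,0,0],[0,0,0],[0,0,0],[0,0,0],[0,0,0],[0,0,0],[0,0,0],[0,0,0],[0,0,0]]' --gripper '[0,0,0,0,0,0,0,0,0]'

```text
clock: 3.6
eef_pos: [582.9, -250.3, 210.3]
eef_rot: [-3.141, 0.0, -0.025]
wrist_force: [0.6, 0.3, -0.5]
finger_gap: 42.0
finger_force: 15.0
```

Emit:
carry_out --slide '[[0.02,0.15,0],[0.04,0.3,0],[0.06,0.45,0],[0.08,0.6,0],[0.11,0.75,0],[0.13,0.86,0],[0.131,0.91,0],[0.131,0.91,0],[0.131,0.91,0],[0.131,0.91,0]]' --dr '[[0,0,0],[0,0,0],[0,0,0],[0,0,0],[0,0,0],[0,0,0],[0,0,0],[0,0,0],[0,0,0],[0,0,0]]' --gripper '[0,0,0,0,0,0,0,0,0,0]'

```text
clock: 4.43
eef_pos: [614.4, -28.8, 210.1]
eef_rot: [3.141, 0.0, -0.03]
wrist_force: [-0.2, -0.2, 0.2]
finger_gap: 42.2
finger_force: 15.0
```

Emit:
carry_out --slide '[[0,0,-0.1],[0,0,-0.2],[0,0,-0.3],[0,0,-0.36],[0,0,-0.38],[0,0,-0.394],[0,0,-0.394],[0,0,-0.394],[0,0,-0.394]]' --dr '[[0,0,0],[0,0,0],[0,0,0],[0,0,0],[0,0,0],[0,0,0],[0,0,0],[0,0,0],[0,0,0]]' --gripper '[0,0,0,0,0,0,0,0,0]'

```text
clock: 5.18
eef_pos: [614.9, -27.6, 112.8]
eef_rot: [3.141, -0.002, -0.029]
wrist_force: [-0.2, 0.4, -1.5]
finger_gap: 42.1
finger_force: 15.0
```

```bash
cat > m3.py <<'E'
from meas import *
import sys
np.set_printoptions(precision=1,suppress=True)
T,S=shot('top',sys.argv[1]+'t.png'),shot('scene',sys.argv[1]+'s.png')
print(read_state()['eef_pos'],read_state()['wrist_force'])
b=cv2.resize(S[170:270,235:405],None,fx=4,fy=4,interpolation=cv2.INTER_CUBIC)
cv2.imwrite('pics/'+sys.argv[1]+'c.png',b[:,:,::-1])
for c in('blue','red','yellow'):
    print(c,[(b[0],b[1]) for b in blobs(T,c,(235,150,390,250))][:3],[(b[0],b[1]) for b in blobs(S,c,(240,180,400,270))][:3])
E
python3 m3.py p1
```

```text
[614.8 -27.4 112.5] [ 0.4  0.5 -1.2]
blue [] []
red [] [(np.int32(19), array([289.5, 231.1])), (np.int32(10), array([283.9, 229.8]))]
yellow [] [(np.int32(43), array([319. , 228.8]))]
```

View pics/p1c.png

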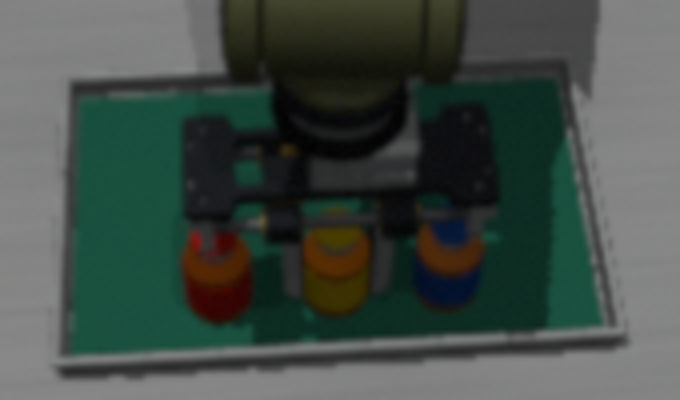

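The picture shows the yellow vial held between the red and blue vials in line, upright and just above the mat. Lowering slightly, then releasing.

Emit:
carry_out --slide '[[0,0,-0.004],[0,0,-0.004],[0,0,-0.004],[0,0,-0.004],[0,0,-0.004],[0,0,-0.004],[0,0,-0.004],[0,0,-0.004]]' --dr '[[0,0,0],[0,0,0],[0,0,0],[0,0,0],[0,0,0],[0,0,0],[0,0,0],[0,0,0]]' --gripper '[0,0,0,56,60,62,62,62]'

```text
clock: 5.95
eef_pos: [614.4, -27.3, 110.6]
eef_rot: [-3.142, 0.0, -0.029]
wrist_force: [0.9, -0.8, 0.6]
finger_gap: 58.3
finger_force: 0.0
```

Emit:
carry_out --slide '[[0,0,0.1],[0,0,0.25],[0,0,0.4],[0,0,0.56],[0,0,0.56],[0,0.2,0.56],[-0.2,0.4,0.56],[-0.4,0.6,0.56],[-0.5,0.8,0.56],[-0.5,0.8,0.56]]' --dr '[[0,0,0],[0,0,0],[0,0,0],[0,0,0],[0,0,0],[0,0,0],[0,0,0],[0,0,0],[0,0,0],[0,0,0]]' --gripper '[62,62,62,62,62,62,62,62,62,62]'

```text
clock: 6.78
eef_pos: [508.6, 145.0, 250.5]
eef_rot: [-3.142, -0.0, -0.029]
wrist_force: [1.2, 2.0, 0.2]
finger_gap: 58.6
finger_force: 0.0
```

Emit:
carry_out --slide '[[-0.494,0.748,-0.2],[-0.494,0.748,-0.2],[-0.494,0.748,-0.2],[-0.494,0.748,-0.2],[-0.494,0.748,-0.2],[-0.494,0.748,-0.2],[-0.494,0.748,-0.2],[-0.494,0.748,-0.2],[-0.494,0.748,-0.2],[-0.494,0.748,-0.2]]' --dr '[[0,0,0.0927],[0,0,0.0927],[0,0,0.0927],[0,0,0.0927],[0,0,0.0927],[0,0,0.0927],[0,0,0.0927],[0,0,0.0927],[0,0,0.0927],[0,0,0.0927]]' --gripper '[50,50,50,50,50,50,50,50,50,50]'

```text
clock: 7.62
eef_pos: [387.3, 330.2, 200.9]
eef_rot: [3.142, -0.001, 0.552]
wrist_force: [-0.3, -0.1, 0.7]
finger_gap: 46.8
finger_force: 0.0
```

```bash
cat > m4.py <<'E'
from meas import *
import sys
np.set_printoptions(precision=1,suppress=True)
T,S=shot('top',sys.argv[1]+'t.png'),shot('scene',sys.argv[1]+'s.png')
s=read_state();print(s['clock'],s['eef_pos'],s['eef_rot'])
RT,RS=(235,150,390,250),(240,180,400,270)
for c in('blue','red','yellow'):
    a,b=blobs(T,c,(235,150,390,184)),blobs(S,c,(240,215,400,262))
    for A,B in zip(a[:1],b[:1]): print(c,A[0],B[0],A[1],B[1],tri(A[1],B[1]))
E
python3 m4.py p2
```

```text
7.7167 [387.3 330.2 200.9] [-3.1 -0.   0.6]
blue 97 92 [283.8 169.8] [347.9 225.7] (array([617.2,  44.7,  77.8]), np.float64(2.0268005353844396))
red 87 93 [341.8 170.7] [288.1 229. ] (array([612.9, -99.9,  77.6]), np.float64(1.6444590075548904))
yellow 117 107 [311.8 170.1] [318.9 227.5] (array([615.6, -25.4,  77.6]), np.float64(1.377086514604692))
```

Emit:
carry_out --slide '[[-0.006,0.009,-0.15],[-0.006,0.009,-0.28],[-0.006,0.009,-0.36],[-0.006,0.009,-0.39],[-0.006,0.009,-0.405],[-0.006,0.009,-0.405],[-0.006,0.009,-0.405],[-0.006,0.009,-0.405]]' --dr '[[0,0,0],[0,0,0],[0,0,0],[0,0,0],[0,0,0],[0,0,0],[0,0,0],[0,0,0]]' --gripper '[50,50,50,50,50,50,50,50]'

```text
clock: 8.38
eef_pos: [385.7, 333.5, 100.7]
eef_rot: [-3.141, -0.002, 0.554]
wrist_force: [0.6, -0.9, -0.6]
finger_gap: 46.8
finger_force: 0.0
```

Emit:
carry_out --slide '[[0,0,0],[0,0,0],[0,0,0],[0,0,0],[0,0,0],[0,0,0],[0,0,0],[0,0,0]]' --dr '[[0,0,0],[0,0,0],[0,0,0],[0,0,0],[0,0,0],[0,0,0],[0,0,0],[0,0,0]]' --gripper '[0,0,0,0,0,0,0,0]' --newtons 8

```text
clock: 9.05
eef_pos: [385.2, 333.2, 99.5]
eef_rot: [-3.142, -0.0, 0.554]
wrist_force: [-1.3, -0.3, 2.9]
finger_gap: 17.3
finger_force: 8.0
```

Emit:
carry_out --slide '[[0,0,0.12],[0,0,0.27],[0,0,0.4],[0.05,-0.12,0.4],[0.1,-0.25,0.4],[0.16,-0.37,0.4],[0.22,-0.5,0.4],[0.28,-0.6,0.4],[0.3,-0.7,0.4],[0.3,-0.7,0.4]]' --dr '[[0,0,0],[0,0,0],[0,0,0],[0,0,-0.0929],[0,0,-0.0929],[0,0,-0.0929],[0,0,-0.0929],[0,0,-0.0929],[0,0,-0.0929],[0,0,-0.0929]]' --gripper '[0,0,0,0,0,0,0,0,0,0]'

```text
clock: 9.88
eef_pos: [461.0, 155.0, 199.2]
eef_rot: [3.141, 0.0, -0.034]
wrist_force: [-0.2, 0.5, -0.3]
finger_gap: 17.6
finger_force: 8.0
```

Emit:
carry_out --slide '[[0.13,-0.15,0],[0.2,-0.3,0],[0.255,-0.45,0],[0.255,-0.45,0],[0.255,-0.45,0],[0.255,-0.45,0],[0.255,-0.45,0],[0.255,-0.45,0]]' --dr '[[0,0,0],[0,0,0],[0,0,0],[0,0,0],[0,0,0],[0,0,0],[0,0,0],[0,0,0]]' --gripper '[0,0,0,0,0,0,0,0]'

```text
clock: 10.55
eef_pos: [523.5, 47.0, 199.4]
eef_rot: [-3.141, 0.0, -0.028]
wrist_force: [0.6, 0.4, -0.2]
finger_gap: 17.8
finger_force: 8.0
```

```bash
python3 m3.py p3; python3 -c "
from h import *;print(read_state()['eef_rot'])"
```

```text
[523.6  46.7 199.5] [ 1.  -0.4 -0.6]
blue [(np.int32(49), array([283.4, 167.5]))] [(np.int32(99), array([348.1, 225.5])), (np.int32(34), array([347.6, 203.8])), (np.int32(14), array([345.4, 190.1]))]
red [(np.int32(89), array([341.7, 170.7]))] [(np.int32(88), array([288.1, 229.1]))]
yellow [(np.int32(117), array([311.8, 170. ])), (np.int32(22), array([312.8, 179.7]))] [(np.int32(107), array([318.9, 227.5])), (np.int32(44), array([314.4, 241.3]))]
[-3.14154033e+00 -1.07937595e-04 -2.84552636e-02]
```

View pics/p3c.png

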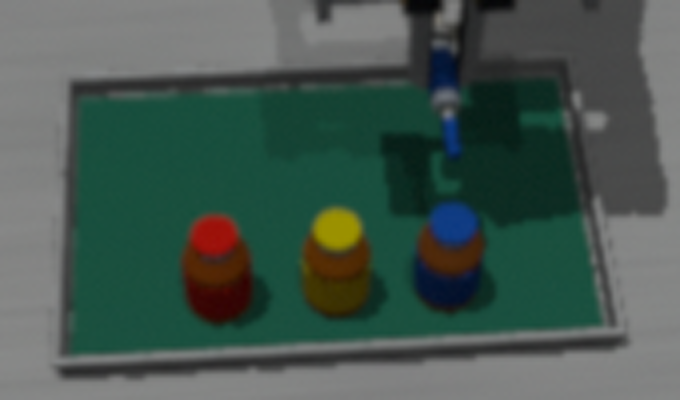

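The picture shows the blue syringe held above the tray, needle pointing towards the blue vial, with all three vials upright. I'll check the held heading at z≈109.

```bash
python3 - <<'E'
from h import *
p,q=onz('scene',(347.6,203.8),109),onz('scene',(345.4,190.1),109); print(p,q,np.degrees(np.arctan2(*(p-q)[1::-1])))
E
```

```text
[574.32935511  48.908071   109.        ] [532.18765995  49.52773682 109.        ] -0.8424359202352573
```

Emit:
carry_out --slide '[[0,-0.004,-0.15],[0,-0.004,-0.25],[0,-0.004,-0.32],[0,-0.004,-0.36],[0,-0.004,-0.37],[0,-0.004,-0.378],[0,-0.004,-0.378],[0,-0.004,-0.378],[0,-0.004,-0.378]]' --dr '[[0,0,0],[0,0,0],[0,0,0],[0,0,0],[0,0,0],[0,0,0],[0,0,0],[0,0,0],[0,0,0]]' --gripper '[0,0,0,0,0,0,0,0,0]'

```text
clock: 11.4
eef_pos: [524.2, 44.8, 105.8]
eef_rot: [-3.141, -0.002, -0.03]
wrist_force: [-0.1, -0.4, -0.2]
finger_gap: 17.7
finger_force: 8.0
```

Emit:
carry_out --slide '[[0,0,-0.003],[0,0,-0.003],[0,0,-0.003],[0,0,-0.003],[0,0,-0.003],[0,0,-0.003],[0,0,0.1],[0,0,0.25],[0,0,0.38],[0,0,0.38]]' --dr '[[0,0,0],[0,0,0],[0,0,0],[0,0,0],[0,0,0],[0,0,0],[0,0,0],[0,0,0],[0,0,0],[0,0,0]]' --gripper '[0,25,35,40,40,40,40,40,40,40]'

```text
clock: 12.23
eef_pos: [525.7, 44.8, 206.0]
eef_rot: [-3.141, -0.009, -0.03]
wrist_force: [0.1, -0.4, 0.9]
finger_gap: 37.5
finger_force: 0.0
```

Emit:
carry_out --slide '[[0,0.15,0],[-0.05,0.3,0],[-0.05,0.5,0],[-0.05,0.7,0],[-0.05,0.85,0],[-0.05,1.0,0],[0.02,1.0,0],[0.02,1.0,0],[0.02,1.0,0],[0.02,1.0,0]]' --dr '[[0,0,0.15],[0,0,0.15],[0,0,0.15],[0,0,0.15],[0,0,0.15],[0,0,0.15],[0,0,0.15],[0,0,0.15],[0,0,0.15],[0,0,0.15]]' --gripper '[40,40,40,40,50,50,50,50,50,50]'

```text
clock: 13.07
eef_pos: [528.6, 294.5, 199.3]
eef_rot: [-3.141, 0.001, 0.91]
wrist_force: [-0.3, 0.0, 0.6]
finger_gap: 46.9
finger_force: 0.0
```

```bash
cat > m5.py <<'E'
exec(open('m4.py').read())
c=sys.argv[2]
A=[b for b in blobs(T,c,(235,183,390,250))];B=[b for b in blobs(S,c,(240,180,400,224))]
for n,Q in(('top',A),('scene',B)):
    L,C=[np.array([onz(n,p,14)[:2] for p in b[2]]) for b in Q[:2]]
    d=C.mean(0)-L.mean(0); d/=np.linalg.norm(d); tip=np.sort(C@d)[-2:].mean()
    print(n,'yaw',np.degrees(np.arctan2(d[1],d[0])),'mid',L.mean(0)+d*(tip-68-L.mean(0)@d),'cap',C.mean(0),'label',L.mean(0),tri(A[0][1],B[0][1])[0],tri(A[1][1],B[1][1])[0])
E
python3 m5.py p4 blue
```

```text
13.1667 [528.7 294.2 199.7] [-3.1  0.   0.9]
blue 96 97 [283.8 169.8] [347.7 225.5] (array([617.1,  44.3,  78.8]), np.float64(1.504097642795124))
red 88 93 [341.7 170.6] [288.1 229.1] (array([613. , -99.8,  77.4]), np.float64(1.614172081032271))
yellow 118 106 [311.8 170. ] [318.9 227.6] (array([615.7, -25.5,  77.5]), np.float64(1.4313645117822669))
top yaw -1.1039265143591053 mid [520.8  45.6] cap [576.5  44.6] label [530.   45.5] [529.2  45.7  21.9] [574.9  48.2  29. ]
scene yaw 10.175326087090593 mid [504.5  44.2] cap [565.7  55.2] label [523.7  47.7] [529.2  45.7  21.9] [574.9  48.2  29. ]
```

```bash
python3 - <<'E'
from meas import *
T=cv2.cvtColor(cv2.imread('pics/top0.png'),cv2.COLOR_BGR2RGB);S=cv2.cvtColor(cv2.imread('pics/scene0.png'),cv2.COLOR_BGR2RGB)
a=blobs(T,'blue',(175,125,210,160))[0];b=blobs(S,'blue',(440,218,465,240))[0];print(tri(a[1],b[1]))
E
```

```text
(array([688.64333113, 269.09051789, 146.60751943]), np.float64(1.381394446529721))
```

Emit:
carry_out --slide '[[0.032,0.223,0],[0.032,0.223,0],[0.032,0.223,0],[0.032,0.223,0],[0.032,0.223,0],[0.032,0.223,0],[0.032,0.223,0],[0.032,0.223,0],[0.032,0.223,0],[0.032,0.223,0]]' --dr '[[0,0,0.1697],[0,0,0.1697],[0,0,0.1697],[0,0,0.1697],[0,0,0.1697],[0,0,0.1697],[0,0,0.1697],[0,0,0.1697],[0,0,0.1697],[0,0,0.1697]]' --gripper '[50,50,50,50,50,50,50,50,50,50]'

```text
clock: 14.0
eef_pos: [536.9, 349.9, 200.0]
eef_rot: [3.142, -0.0, 1.979]
wrist_force: [0.4, 0.2, 1.4]
finger_gap: 47.1
finger_force: 0.0
```

Emit:
carry_out --slide '[[0,0,-0.15],[0,0,-0.28],[0,0,-0.36],[0,0,-0.39],[0,0,-0.402],[0,0,-0.402],[0,0,-0.402],[0,0,-0.402]]' --dr '[[0,0,0],[0,0,0],[0,0,0],[0,0,0],[0,0,0],[0,0,0],[0,0,0],[0,0,0]]' --gripper '[50,50,50,50,50,50,50,50]'

```text
clock: 14.67
eef_pos: [537.4, 350.7, 101.1]
eef_rot: [3.139, -0.0, 1.978]
wrist_force: [1.2, 0.1, 0.6]
finger_gap: 47.2
finger_force: 0.0
```

Emit:
carry_out --slide '[[0,0,0],[0,0,0],[0,0,0],[0,0,0],[0,0,0],[0,0,0],[0,0,0],[0,0,0]]' --dr '[[0,0,0],[0,0,0],[0,0,0],[0,0,0],[0,0,0],[0,0,0],[0,0,0],[0,0,0]]' --gripper '[0,0,0,0,0,0,0,0]' --newtons 8

```text
clock: 15.33
eef_pos: [536.9, 350.5, 99.5]
eef_rot: [3.142, -0.0, 1.979]
wrist_force: [-0.9, -0.9, 1.7]
finger_gap: 17.7
finger_force: 8.0
```

Emit:
carry_out --slide '[[0,0,0.12],[0,0,0.27],[0,0,0.4],[-0.01,-0.12,0.4],[-0.02,-0.25,0.4],[-0.03,-0.38,0.4],[-0.04,-0.5,0.4],[-0.05,-0.6,0.4],[-0.06,-0.7,0.4],[-0.06,-0.7,0.4]]' --dr '[[0,0,0],[0,0,0],[0,0,0.01],[0,0,0.1],[0,0,0.1],[0,0,0.1],[0,0,0.1],[0,0,0.1],[0,0,0.1],[0,0,0.1]]' --gripper '[0,0,0,0,0,0,0,0,0,0]'

```text
clock: 16.17
eef_pos: [521.6, 172.1, 199.4]
eef_rot: [-3.141, 0.0, 2.605]
wrist_force: [-0.3, 0.5, -0.7]
finger_gap: 17.6
finger_force: 8.0
```

Emit:
carry_out --slide '[[0,-0.12,0],[0,-0.25,0],[0,-0.38,0],[0,-0.5,0],[0,-0.62,0],[0,-0.72,0],[0,-0.8,0],[0,-0.8,0],[0,-0.8,0],[0,-0.8,0]]' --dr '[[0,0,0.0803],[0,0,0.0803],[0,0,0.0803],[0,0,0.0803],[0,0,0.0803],[0,0,0.0803],[0,0,0.0803],[0,0,0.0803],[0,0,0.0803],[0,0,0.0803]]' --gripper '[0,0,0,0,0,0,0,0,0,0]'

```text
clock: 17.0
eef_pos: [522.0, -23.8, 199.3]
eef_rot: [3.141, -0.0, 3.112]
wrist_force: [0.6, 0.3, 0.1]
finger_gap: 17.8
finger_force: 8.0
```

Emit:
carry_out --slide '[[0,-0.003,-0.15],[0,-0.003,-0.25],[0,-0.003,-0.32],[0,-0.003,-0.36],[0,-0.003,-0.37],[0,-0.003,-0.378],[0,-0.003,-0.38],[0,-0.003,-0.38],[0,-0.003,-0.38]]' --dr '[[0,0,0],[0,0,0],[0,0,0],[0,0,0],[0,0,0],[0,0,0],[0,0,0],[0,0,0],[0,0,0]]' --gripper '[0,0,0,0,0,0,0,0,0]'

```text
clock: 17.75
eef_pos: [522.2, -25.3, 105.3]
eef_rot: [-3.141, 0.002, 3.112]
wrist_force: [-1.2, 0.8, -0.4]
finger_gap: 17.5
finger_force: 8.0
```

Emit:
carry_out --slide '[[0,0,0],[0,0,0],[0,0,0],[0,0,0],[0,0,0],[0,0,0.02],[0,0,0.1],[0,0,0.25],[0,0,0.38],[0,0,0.38]]' --dr '[[0,0,0],[0,0,0],[0,0,0],[0,0,0],[0,0,0],[0,0,0],[0,0,0],[0,0,0],[0,0,0],[0,0,0]]' --gripper '[0,25,35,40,40,40,40,40,40,40]'

```text
clock: 18.58
eef_pos: [523.6, -25.5, 205.7]
eef_rot: [-3.141, 0.009, 3.112]
wrist_force: [0.4, 0.3, 0.9]
finger_gap: 37.6
finger_force: 0.0
```

Emit:
carry_out --slide '[[0,-0.1,0],[-0.05,-0.2,0],[-0.1,-0.3,0],[-0.15,-0.4,0],[-0.2,-0.5,0],[-0.25,-0.6,0],[-0.25,-0.6,0],[-0.25,-0.6,0],[-0.25,-0.6,0],[-0.25,-0.6,0]]' --dr '[[0,0,-0.17],[0,0,-0.17],[0,0,-0.17],[0,0,-0.17],[0,0,-0.17],[0,0,-0.17],[0,0,-0.17],[0,0,-0.17],[0,0,-0.17],[0,0,-0.17]]' --gripper '[40,40,50,50,50,50,50,50,50,50]'

```text
clock: 19.42
eef_pos: [459.2, -175.5, 199.4]
eef_rot: [3.142, -0.0, 2.04]
wrist_force: [-0.6, -0.4, 0.1]
finger_gap: 47.3
finger_force: 0.0
```

Emit:
carry_out --slide '[[-0.1,-0.15,0],[-0.2,-0.3,0],[-0.28,-0.45,0],[-0.28,-0.6,0],[-0.28,-0.616,0],[-0.28,-0.616,0],[-0.28,-0.616,0],[-0.28,-0.616,0],[-0.28,-0.616,0],[-0.28,-0.616,0]]' --dr '[[0,0,-0.17],[0,0,-0.17],[0,0,-0.17],[0,0,-0.17],[0,0,-0.17],[0,0,-0.17],[0,0,-0.17],[0,0,-0.17],[0,0,-0.17],[0,0,-0.17]]' --gripper '[50,50,50,50,50,50,50,50,50,50]'

```text
clock: 20.25
eef_pos: [389.4, -329.2, 199.3]
eef_rot: [-3.141, -0.0, 0.975]
wrist_force: [0.2, -0.8, -0.7]
finger_gap: 47.6
finger_force: 0.0
```

```bash
python3 m5.py p5 yellow
```

```text
20.35 [ 389.4 -329.2  199.4] [-3.1 -0.   1. ]
blue 97 98 [283.8 169.8] [347.7 225.5] (array([617.1,  44.2,  78.8]), np.float64(1.514096442151314))
red 91 90 [341.9 170.5] [288.1 229.1] (array([ 613.2, -100. ,   77.8]), np.float64(1.910187159648121))
yellow 118 109 [311.8 170. ] [318.9 227.4] (array([615.6, -25.5,  78. ]), np.float64(1.373648514932376))
top yaw -0.7895203565150947 mid [521.1 -25.1] cap [576.4 -25.8] label [530.  -25.2] [529.1 -24.1  22.7] [573.6 -23.3  34.4]
scene yaw 4.980507156367548 mid [495.1 -24.8] cap [560.6 -19. ] label [523.1 -22.3] [529.1 -24.1  22.7] [573.6 -23.3  34.4]
```

Emit:
carry_out --slide '[[0,0,0],[0,0,0],[0,0,0],[0,0,0],[0,0,0],[0,0,-0.1],[0,0,-0.15],[0,0,-0.15],[0,0,-0.15],[0,0,-0.15]]' --dr '[[0,0,-0.1388],[0,0,-0.1388],[0,0,-0.1388],[0,0,-0.1388],[0,0,-0.1388],[0,0,-0.1388],[0,0,-0.1388],[0,0,-0.1388],[0,0,-0.1388],[0,0,-0.1388]]' --gripper '[50,50,50,50,50,50,50,50,50,50]'

```text
clock: 21.18
eef_pos: [389.6, -329.5, 162.8]
eef_rot: [3.141, -0.001, 0.109]
wrist_force: [-0.3, -0.1, 0.1]
finger_gap: 47.1
finger_force: 0.0
```

Emit:
carry_out --slide '[[0,0,-0.12],[0,0,-0.2],[0,0,-0.235],[0,0,-0.25],[0,0,-0.25],[0,0,-0.25],[0,0,-0.25]]' --dr '[[0,0,0],[0,0,0],[0,0,0],[0,0,0],[0,0,0],[0,0,0],[0,0,0]]' --gripper '[50,50,50,50,50,50,50]'

```text
clock: 21.77
eef_pos: [389.8, -329.7, 100.6]
eef_rot: [3.14, -0.001, 0.104]
wrist_force: [0.7, 0.2, -0.4]
finger_gap: 47.1
finger_force: 0.0
```

Emit:
carry_out --slide '[[0,0,0],[0,0,0],[0,0,0],[0,0,0],[0,0,0],[0,0,0],[0,0,0],[0,0,0]]' --dr '[[0,0,0],[0,0,0],[0,0,0],[0,0,0],[0,0,0],[0,0,0],[0,0,0],[0,0,0]]' --gripper '[0,0,0,0,0,0,0,0]' --newtons 8

```text
clock: 22.43
eef_pos: [389.4, -329.3, 99.5]
eef_rot: [3.142, -0.0, 0.103]
wrist_force: [-0.6, 0.2, 2.1]
finger_gap: 17.7
finger_force: 8.0
```

Emit:
carry_out --slide '[[0,0,0.12],[0,0,0.27],[0,0,0.4],[0,0,0.4],[0.05,0.1,0.4],[0.1,0.2,0.4],[0.15,0.3,0.4],[0.2,0.4,0.4],[0.2,0.4,0.4],[0.2,0.4,0.4]]' --dr '[[0,0,0],[0,0,0],[0,0,0.02],[0,0,0.13],[0,0,0.13],[0,0,0.13],[0,0,0.13],[0,0,0.13],[0,0,0.13],[0,0,0.13]]' --gripper '[0,0,0,0,0,0,0,0,0,0]'

```text
clock: 23.27
eef_pos: [439.8, -228.2, 199.3]
eef_rot: [-3.141, 0.0, 0.925]
wrist_force: [0.1, -0.0, -0.8]
finger_gap: 17.6
finger_force: 8.0
```

Emit:
carry_out --slide '[[0.06,0.1,0],[0.12,0.2,0],[0.18,0.3,0],[0.24,0.4,0],[0.3,0.5,0],[0.316,0.521,0],[0.316,0.521,0],[0.316,0.521,0],[0.316,0.521,0],[0.316,0.521,0]]' --dr '[[0,0,0.18],[0,0,0.18],[0,0,0.18],[0,0,0.18],[0,0,0.18],[0,0,0.18],[0,0,0.18],[0,0,0.18],[0,0,0.18],[0,0,0.18]]' --gripper '[0,0,0,0,0,0,0,0,0,0]'

```text
clock: 24.1
eef_pos: [518.2, -99.7, 199.2]
eef_rot: [-3.141, -0.0, 2.054]
wrist_force: [0.0, 0.2, 0.4]
finger_gap: 17.7
finger_force: 8.0
```

Emit:
carry_out --slide '[[0,0,0],[0,0,0],[0,0,0],[0,0,0],[0,0,0],[0,0,0],[0,0,0],[0,0,0],[0,0,0],[0,0,0]]' --dr '[[0,0,0.169],[0,0,0.169],[0,0,0.169],[0,0,0.169],[0,0,0.169],[0,0,0.169],[0,0,0.169],[0,0,0.169],[0,0,0.169],[0,0,0.169]]' --gripper '[0,0,0,0,0,0,0,0,0,0]'

```text
clock: 24.93
eef_pos: [518.2, -99.6, 199.3]
eef_rot: [-3.142, -0.0, 3.109]
wrist_force: [-1.0, -0.4, 0.0]
finger_gap: 17.6
finger_force: 8.0
```

Emit:
carry_out --slide '[[0,0,-0.15],[0,0,-0.25],[0,0,-0.32],[0,0,-0.36],[0,0,-0.37],[0,0,-0.378],[0,0,-0.378],[0,0,-0.378],[0,0,-0.378]]' --dr '[[0,0,0],[0,0,0],[0,0,0],[0,0,0],[0,0,0],[0,0,0],[0,0,0],[0,0,0],[0,0,0]]' --gripper '[0,0,0,0,0,0,0,0,0]'

```text
clock: 25.68
eef_pos: [518.8, -99.2, 105.8]
eef_rot: [-3.141, 0.002, 3.112]
wrist_force: [0.1, 1.1, -0.1]
finger_gap: 17.6
finger_force: 8.0
```

Emit:
carry_out --slide '[[0,0,0],[0,0,0],[0,0,0],[0,0,0],[0,0,0],[0,0,0.02],[0,0,0.1],[0,0,0.25],[0,0,0.38],[0,0,0.38]]' --dr '[[0,0,0],[0,0,0],[0,0,0],[0,0,0],[0,0,0],[0,0,0],[0,0,0],[0,0,0],[0,0,0],[0,0,0]]' --gripper '[0,25,35,40,40,40,40,40,40,40]'

```text
clock: 26.52
eef_pos: [520.1, -99.5, 206.3]
eef_rot: [-3.14, 0.009, 3.113]
wrist_force: [1.5, 0.7, 0.8]
finger_gap: 37.3
finger_force: 0.0
```

Emit:
carry_out --slide '[[0,-0.1,0],[0,-0.25,0],[0,-0.4,0],[0,-0.55,0],[0,-0.7,0],[0,-0.85,0],[0,-0.85,0],[0,-0.85,0],[0,-0.85,0],[0,-0.85,0]]' --dr '[[0,0,-0.19],[0,0,-0.19],[0,0,-0.19],[0,0,-0.19],[0,0,-0.19],[0,0,-0.19],[0,0,-0.19],[0,0,-0.19],[0,0,-0.19],[0,0,-0.19]]' --gripper '[50,100,100,100,100,100,100,100,100,100]'

```text
clock: 27.35
eef_pos: [518.2, -311.8, 199.7]
eef_rot: [-3.141, -0.0, 1.911]
wrist_force: [0.7, 0.3, -0.4]
finger_gap: 93.8
finger_force: 0.0
```

```bash
python3 m5.py p6 red; python3 - <<'E'
from h import *
T=cv2.imread('pics/top0.png');S=cv2.imread('pics/scene0.png')
cv2.imwrite('pics/g.png',np.hstack([cv2.resize(T[190:230,400:450],None,fx=7.5,fy=7.5,interpolation=cv2.INTER_CUBIC),cv2.resize(S[200:240,185:235],None,fx=7.5,fy=7.5,interpolation=cv2.INTER_CUBIC)]))
E
```

```text
27.45 [ 518.3 -311.6  199.7] [-3.1 -0.   1.9]
blue 96 97 [283.8 169.8] [347.7 225.5] (array([617.1,  44.3,  78.8]), np.float64(1.504097642795124))
red 91 91 [341.8 170.7] [288.1 228.9] (array([612.7, -99.9,  77.7]), np.float64(1.8929858025772688))
yellow 118 108 [311.8 170. ] [318.9 227.4] (array([615.5, -25.5,  78.2]), np.float64(1.395025795125773))Traceback (most recent call last):
  File "m5.py", line 7, in <module>
    print(n,'yaw',np.degrees(np.arctan2(d[1],d[0])),'mid',L.mean(0)+d*(tip-68-L.mean(0)@d),'cap',C.mean(0),'label',L.mean(0),tri(A[0][1],B[0][1])[0],tri(A[1][1],B[1][1])[0])
                                                                                                                                                                 ~^^^
IndexError: list index out of range
```

View pics/g.png

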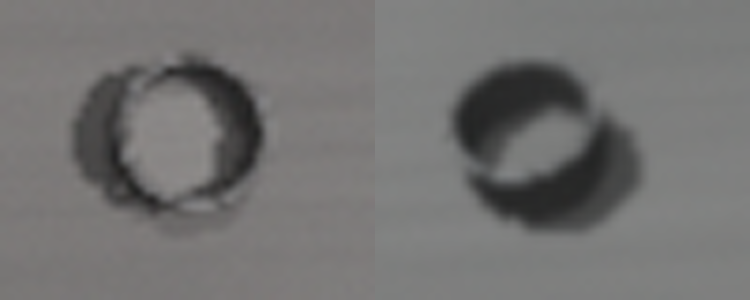

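View pics/p6t.png

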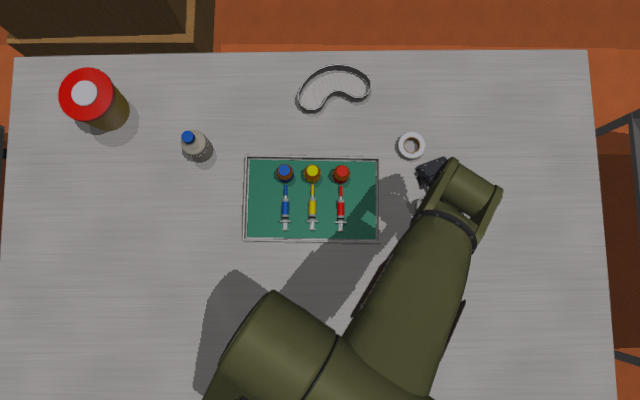

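The gallipot crop shows its rim centred at about (424.6,207.5) in top and (204.7,215.8) in scene. The top view shows all three syringes in line, needles at their vials, nothing else disturbed.

```bash
sed -i 's/,tri(A\[0\].*$/)/' m5.py; python3 - <<'E'
from meas import *
np.set_printoptions(precision=1,suppress=True)
print(onz('top',(424.6,207.5),34),onz('scene',(204.7,215.8),34),tri((424.6,207.5),(204.7,215.8)))
T=cv2.cvtColor(cv2.imread('pics/p6t.png'),cv2.COLOR_BGR2RGB)
for c in('blue','yellow','red'):
    Q=blobs(T,c,(235,183,390,250)); print(c,[(b[0],b[1],onz('top',b[1],14)[:2]) for b in Q[:3]])
E
```

```text
[ 522.3 -313.6   34. ] [ 525.2 -312.6   34. ] (array([ 522.7, -314. ,   30.5]), np.float64(0.8973966412920863))
blue [(np.int32(81), array([284.9, 207.3]), array([530.1,  45.3])), (np.int32(30), array([285. , 189.5]), array([576.9,  44.7]))]
yellow [(np.int32(91), array([312., 207.]), array([530. , -25.2])), (np.int32(31), array([312. , 189.3]), array([576.4, -25.8]))]
red [(np.int32(80), array([340.3, 207.9]), array([526.5, -98.8])), (np.int32(21), array([340.4, 190.5]), array([ 572.3, -100. ]))]
```

Emit:
carry_out --slide '[[0.018,-0.006,0],[0.018,-0.006,0],[0.018,-0.006,-0.08],[0.018,-0.006,-0.2],[0.018,-0.006,-0.3],[0.018,-0.006,-0.36],[0.018,-0.006,-0.394],[0.018,-0.006,-0.394],[0.018,-0.006,-0.394]]' --dr '[[0,0,-0.0589],[0,0,-0.0589],[0,0,-0.0589],[0,0,-0.0589],[0,0,-0.0589],[0,0,-0.0589],[0,0,-0.0589],[0,0,-0.0589],[0,0,-0.0589]]' --gripper '[100,100,100,100,100,100,100,100,100]'

```text
clock: 28.2
eef_pos: [523.1, -313.2, 101.9]
eef_rot: [3.141, 0.0, 1.55]
wrist_force: [-0.1, 0.3, -0.3]
finger_gap: 94.4
finger_force: 0.0
```

Emit:
carry_out --slide '[[0,0,0],[0,0,0],[0,0,0],[0,0,0],[0,0,0],[0,0,0],[0,0,0],[0,0,0],[0,0,0]]' --dr '[[0,0,0],[0,0,0],[0,0,0],[0,0,0],[0,0,0],[0,0,0],[0,0,0],[0,0,0],[0,0,0]]' --gripper '[0,0,0,0,0,0,0,0,0]' --newtons 10

```text
clock: 28.95
eef_pos: [522.9, -313.1, 101.5]
eef_rot: [3.142, 0.0, 1.549]
wrist_force: [-0.3, -0.2, 1.5]
finger_gap: 50.9
finger_force: 10.0
```

Emit:
carry_out --slide '[[0,0,0.12],[0,0,0.27],[0,0,0.4],[0,0.12,0.4],[0,0.25,0.4],[0,0.38,0.4],[0,0.5,0.4],[0,0.62,0.4],[0,0.7,0.4],[0,0.7,0.4]]' --dr '[[0,0,0],[0,0,0],[0,0,0],[0,0,0],[0,0,0],[0,0,0],[0,0,0],[0,0,0],[0,0,0],[0,0,0]]' --gripper '[0,0,0,0,0,0,0,0,0,0]'

```text
clock: 29.78
eef_pos: [522.8, -135.0, 201.4]
eef_rot: [-3.141, -0.001, 1.552]
wrist_force: [0.2, 0.7, -0.2]
finger_gap: 50.8
finger_force: 10.0
```

Emit:
carry_out --slide '[[0,0.12,0],[0,0.25,0],[0,0.38,0],[0,0.5,0],[0,0.65,0],[0,0.8,0],[0,0.894,0],[0,0.894,0],[0,0.894,0],[0,0.894,0]]' --dr '[[0,0,0],[0,0,0],[0,0,0],[0,0,0],[0,0,0],[0,0,0],[0,0,0],[0,0,0],[0,0,0],[0,0,0]]' --gripper '[0,0,0,0,0,0,0,0,0,0]'

```text
clock: 30.62
eef_pos: [523.0, 84.6, 201.3]
eef_rot: [-3.141, 0.0, 1.549]
wrist_force: [0.4, 0.4, -0.8]
finger_gap: 50.9
finger_force: 10.0
```

Emit:
carry_out --slide '[[0,0.004,-0.15],[0,0.004,-0.25],[0,0.004,-0.32],[0,0.004,-0.36],[0,0.004,-0.37],[0,0.004,-0.378],[0,0.004,-0.379],[0,0.004,-0.379],[0,0.004,-0.379]]' --dr '[[0,0,0],[0,0,0],[0,0,0],[0,0,0],[0,0,0],[0,0,0],[0,0,0],[0,0,0],[0,0,0]]' --gripper '[0,0,0,0,0,0,0,0,0]'

```text
clock: 31.37
eef_pos: [523.3, 86.4, 107.6]
eef_rot: [3.14, -0.0, 1.549]
wrist_force: [0.7, 0.9, 0.5]
finger_gap: 51.0
finger_force: 10.0
```

Emit:
carry_out --slide '[[0,0,0],[0,0,0],[0,0,0],[0,0,0],[0,0,0],[0,0,0],[0,0,0.1],[0,0,0.25],[0,0,0.38],[0,0,0.38]]' --dr '[[0,0,0],[0,0,0],[0,0,0],[0,0,0],[0,0,0],[0,0,0],[0,0,0],[0,0,0],[0,0,0],[0,0,0]]' --gripper '[0,60,70,74,74,74,74,74,74,74]'

```text
clock: 32.2
eef_pos: [524.7, 86.7, 207.7]
eef_rot: [3.133, -0.001, 1.549]
wrist_force: [0.7, 0.2, 1.5]
finger_gap: 69.4
finger_force: 0.0
```

Emit:
carry_out --slide '[[0,0.15,0],[0,0.3,0],[0,0.45,0],[-0.1,0.6,0],[-0.2,0.8,0],[-0.3,0.95,0],[-0.3,1,0],[-0.3,1,0],[-0.3,1,0],[-0.3,1,0]]' --dr '[[0,0,0],[0,0,0],[0,0,0],[0,0,0],[0,0,0],[0,0,0],[0,0,0],[0,0,0],[0,0,0],[0,0,0]]' --gripper '[74,74,74,74,74,74,74,74,74,74]'

```text
clock: 33.03
eef_pos: [448.0, 336.0, 201.3]
eef_rot: [-3.141, 0.0, 1.549]
wrist_force: [-0.0, -0.5, -0.1]
finger_gap: 69.4
finger_force: 0.0
```

```bash
python3 m4.py p7; python3 - <<'E'
from h import *
T=cv2.imread('pics/p7t.png');S=cv2.imread('pics/p7s.png')
cv2.imwrite('pics/f.png',np.hstack([cv2.resize(T[150:250,240:385],None,fx=5.4,fy=5.4,interpolation=cv2.INTER_CUBIC)]))
cv2.imwrite('pics/f2.png',cv2.resize(S[175:270,240:400],None,fx=5,fy=5,interpolation=cv2.INTER_CUBIC))
E
```

```text
33.1333 [448.4 335.4 201.5] [-3.1  0.   1.5]
blue 95 98 [283.8 169.8] [347.7 225.5] (array([617. ,  44.2,  78.6]), np.float64(1.5191567967684518))
red 92 92 [341.8 170.7] [288.2 229. ] (array([612.7, -99.7,  77.6]), np.float64(1.9705395807732902))
yellow 118 109 [311.8 170. ] [318.9 227.4] (array([615.6, -25.5,  78. ]), np.float64(1.4178947804708253))
```

View pics/f.png

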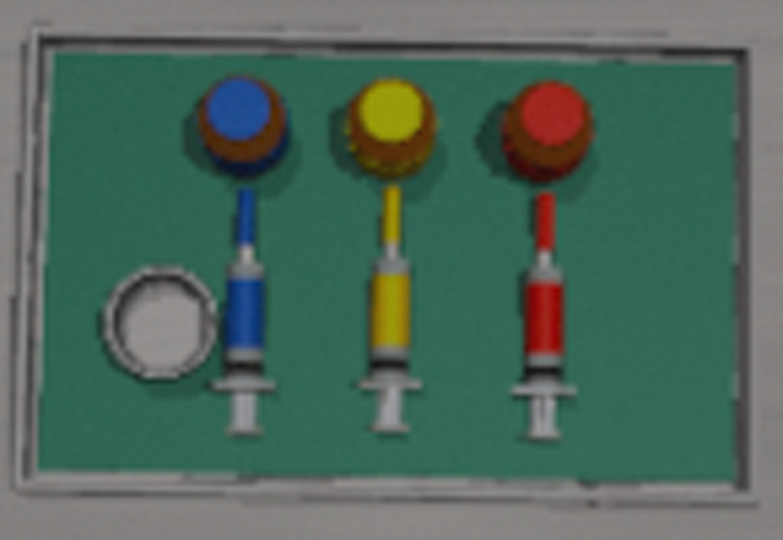

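View pics/f2.png

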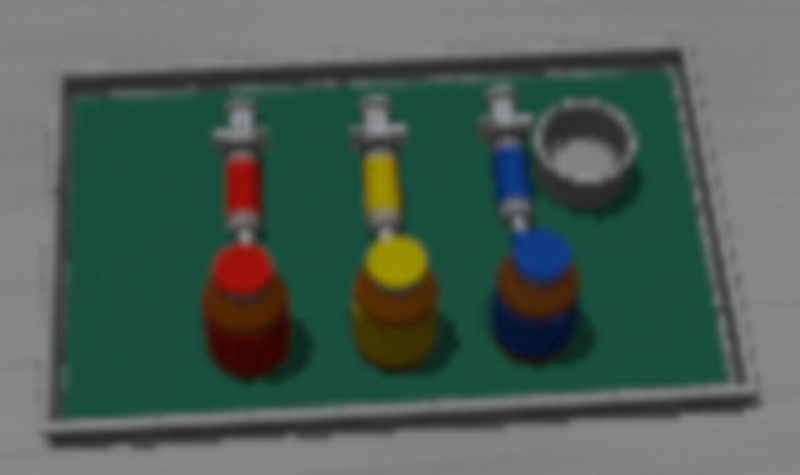

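Both pictures show the three vials in line at the back. Each syringe lies in front of its own vial with the cap near it. The gallipot stands left of the blue barrel with a small gap, clear of the flange. The yellow vial is about 2 mm off midway, which I'll accept. The gripper is clear, so I'm handing in.

```bash
python3 -c "
from cell import *
print(sign_off())"
```

```text
the job is handed in; nothing more can be done
None
```

I handed the job in at about 33 s: the yellow vial (about 2 mm off midway), the three syringes and the gallipot are set out as asked, the blue and red vials did not move, and I kept clear of the tape roll and disinfectant bottle.

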